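# Close down the tile-mending station

### The job

The mended half-round tile in the bench clamp has set. Slide the clamp's red-handled jaw open while the tile still stands in the clamp, lift the tile out, stand it on its straight edge in the open drawer, and shut the drawer fully. Also hang every pair of ear defenders that is out on the bench over the aluminium rail, one cup each side of the bar, and slide the empty clamp's jaw back to its closed stop; leave everything else where it is.

Things in the scene. Friction and masses are not known exactly. Their poses are not given: they have to be found in the camera images.
- clamp: blue bench clamp, fixed, base 130 (x) by 200 (y: -50 to +150), 20 thick. Origin on the bench under the middle of the tile bed. Black rubber-faced jaws, 110 along x, tops 50 above the bench: the fixed one on the -y side of the bed, the sliding one on the +y side; closed, they leave the 32 thick tile 3 mm play in all. The sliding jaw opens along +y
- clamp_bed (a point): centre of the tile bed, on the base's upper face, 20 above the bench; axes as the clamp
- jaw (a joint): sliding jaw: 0 = closed stop, 0.05 m = fully open; stays where it is left, about 2 N friction, no latch
- jaw_handle (a point): centre of the top of the jaw's red handle post, 100 above the bench; the post is 22 along the clamp's x by 20 along its y, its upper 65 free; 80 along +y from the bed's middle when closed, 38 clear behind the jaw's back. Axes as the clamp
- tile: mended grey-brown half-round eave tile, loose, 120 wide (x) by 32 thick (y) by 65 high, standing on its straight edge in the clamp, round side up. Origin: centre of its straight underside. Its flat faces can be pinched across y at the top: at 60 high it is still 45 wide. 0.35 kg
- cab_drawer0 (a joint): drawer of the grey cabinet: 0 = shut, 0.165 m = fully open; light friction of about 1 N, stays where it is left
- drawer_spot (a point): point on the drawer's floor, 22 above the bench, 67 behind the inside of its front, midway between its sides; moves with the drawer. Axes as the cabinet: shuts along +x. Inside 178 wide (y), 195 long, walls 86 above the floor; cabinet top and front at most 130 above the bench. Open 140 or more, at least 65 of floor behind this point lies uncovered
- cab_drawer0_handle (a point): middle of the drawer's steel bar handle, 92 above the bench, 35 in front of the white front, bar along the cabinet's y, 110 long; the drawer can be shut by pushing the bar or the front. Axes as the cabinet
- rail: hanging rail, fixed: aluminium bar of 16 diameter along the rail's y, 310 long between two end posts on round feet (70 diameter, 10 high). Origin on the bench under the bar's middle; x is square to the bar, level, pointing away from the robot
- rail_mid (a point): middle of the bar, on its axis, 150 above the bench (bar top at 158); axes as the rail
- muff_a: yellow ear defenders with black band, loose, 150 high, 148 wide, 0.2 kg; may be absent. Stands on its two cups. Origin: centre of its underside; x from cup to cup, y across the band, z up (a half turn makes no difference). All three pairs are alike: cups 75 high and 66 along y fill 36 < |x| < 74, so 72 is free between them. When knocked while hanging it swings for some seconds. More under muff_b
- muff_b: as muff_a but red; may be absent. On all three: the coloured crown pad on top of the band is the place to pinch (across y): 54 along x, 26 along y, heights 128 to 150 above the origin. The crown's underside, which rests on the bar, is a shallow roof 24 wide: 127 above the origin at x = 0, 115 at |x| = 46, so it centres itself
- muff_c: as muff_a but blue; may be absent. Pad and crown sizes under muff_b
- bottle: bystander, loose; leave it where it is: squat white bottle with red cap, 60 diameter, 100 high, origin at its foot
- jar: bystander, loose; leave it where it is: amber glass jar with steel cap, 56 diameter, 70 high, origin at its foot
- brush: bystander, loose; leave it where it is: flat brush with red handle, 200 long, lying, origin under its middle
- cup: bystander, loose; leave it where it is: white cup, 70 diameter, 80 high, origin at its foot
- bowl: bystander, loose; leave it where it is: blue bowl, 110 diameter, 50 high, origin at its foot

How it is judged:
By the outcome, as a careful person would: the job done as asked, in the order asked, and still so for the second after the job is handed in, with the robot touching nothing.
Of muff_a, muff_b, muff_c only 2 to 3 are there at a start; the rules pass over those that are not, and their reading is None.
At some moment in a run one of muff_a, muff_b, muff_c may be knocked a few centimetres aside while the robot is not near it.
It also fails if it takes over 210 s, if anything falls off the work surface, if the arm or the gripper's body presses on something with over 40 N, if the wrist force passes 120 N, or if a joint passes its speed limit or range.

### The arm

A 6-joint arm with a two-finger parallel gripper is mounted at the origin on the work surface. World frame = base frame: x ahead of the robot, y to its left, z up, the work surface at z = 0. Lengths are in mm, angles in rad, forces in N, time in s.
With the tool pointing down it reaches from about 250 to 800 mm from the base axis. Payload 8.5 kg.
Tool frame: the origin (TCP) lies on the mounting face of the last link; the fingertips stand 173 mm ahead of it and the grasp point (between the pads) lies 155 mm ahead of it; z points along the fingers, y is the line along which they close (so a half turn about z gives the same grasp; the last joint's range is limited). The gripper opens to 85 mm and grips with 20 to 120 N. Pads are 22 mm wide; open, the fingers measure 114 mm over their backs; the gripper's body (76 mm by 85 mm) begins 54 mm behind the grasp point. The pads swing forward as they close: fully open they stand 13 mm farther back than shut.
Start: joints at [1.291, 0.238, -0.013, 1.319, 0, 1.571], TCP at [144.977, 504.559, 404.676] pointing down, gripper open.
Joint ranges: [-2.66, 2.66], [-1.03, 1.9], [-1.14, 1.46], [-1.82, 2.27], [-1.45, 1.34], [-3.14, 3.14]. Speed limits (rad/s): [2.22, 2.22, 2.79, 3.14, 3.14, 3.14].

### API

Orientations are given as a unit quaternion [x, y, z, w].
In Python, from rig import * gives the robot as it stands.
- The arm moves only by the tool jog_arm, never from a script. Its argument "targets" is one flat list of numbers, 7 for each row, row after row: the shift along the tool's x, y, z in mm, then the turn, a rotation vector about the tool's x, y, z in rad, then the opening, from 0 (shut) to 1 (fully open). A call has 1 to 12 rows; each row shifts and turns the commanded pose from where the row before left it, along the tool's axes as they then stand; what a row does not reach is not made up. A row lasts 1/8 s, in which the tool goes at most 62.5 mm and 10.7 degrees, less where a joint would pass 70% of its speed; a pose out of reach is approached as far as the arm can. A call is refused whole if a number of a shift passes 62.5 or a number of a turn 0.188, either way. A call with a gripper value outside its range is refused whole. The fingers move at their own pace and stop on an object; "grip_force" is the grip in N (left out, the last holds). Time passes only in rows, so rows that do not move let the fingers close. It gives the time, the measured TCP pose, the force, the opening and the grip force at its end, in the units of the state.
- get_state(): the state, without advancing time (a new reading comes with each control period).
- capture(name): name is "scene" or "top"; returns the picture (420x560x3 uint8, red, green, blue); there is no depth.
- camera_info(name): a dict with "intrinsics" (3x3 intrinsics, pixels), "D" ([k1, k2, p1, p2, k3] as OpenCV has them; the pictures are not rectified), "xyz" and "attitude" of the camera in the world. Camera axes: x right, y up, looking along -z (the intrinsics and any distortion apply to the point x, -y, -z); pixel columns grow to the right and rows downward; lengths in mm; the calibration is good to about 2 mm. A picture is of the moment at which its call begins. camera_info takes no time and is no camera call.
- hand_in(): hands the job in; it is judged then, once.
The state is a dict: "clock": time; "joint_pos": joint angles; "qd": joint speeds; "effort": joint torques, N m; "eef_pos": TCP position; "tool_rot": TCP orientation; "contact_force": force on the tool from outside, world axes, zero at the start; "ft_torque": the same for the moment, N m; "finger_gap": opening from 0.0 (shut) to 1.0 (fully open); "grasp_force": force on a finger pad.
Only numpy, scipy, OpenCV 4.12 (cv2) and the standard library are available. Lean on these libraries where they do the work, as an engineer would, in place of code of your own. Each camera call takes 0.05 s, during which the arm holds its last target. There are 200 camera calls.

## Working session

There is one attempt and no reset: what is moved stays moved. The work goes in short steps, Python scripts to look and compute and a tool call to move; the robot and the scene stay as the last step left them, time stands still between calls to the robot, and variables do not carry over. Pictures are saved under pics/ and viewed, at most 14 in all, crops included, and the job is handed in when it is done.

Besides the shell and the picture viewer there is one more tool, called as name(argument=value, ...) on one line, values as JSON. jog_arm: Moves the arm, as the interface text tells. Its arguments: {"type":"object","properties":{"targets":{"type":"array"},"grip_force":{"type":"number"}},"required":["targets"]}

```bash
mkdir -p pics
python3 - <<'E'
from rig import *
import cv2
for n in("scene","top"):
    print(n,camera_info(n)); cv2.imwrite(f"pics/{n}0.png",cv2.resize(capture(n)[:,:,::-1],(800,600),interpolation=cv2.INTER_CUBIC))
print(get_state())
E
```

```text
scene {'intrinsics': array([[471.820692  ,   0.        , 281.63125892],
       [  0.        , 471.820692  , 209.48674416],
       [  0.        ,   0.        ,   1.        ]]), 'D': array([-0.13001792,  0.        ,  0.        ,  0.        ,  0.        ]), 'xyz': array([1100.66120362,  738.93517187,  762.99863565]), 'attitude': array([0.13755542, 0.4546293 , 0.84388984, 0.24948077])}
top {'intrinsics': array([[510.44279349,   0.        , 291.51129302],
       [  0.        , 510.44279349, 208.58554303],
       [  0.        ,   0.        ,   1.        ]]), 'D': array([-0.12250337,  0.        ,  0.        ,  0.        ,  0.        ]), 'xyz': array([ 284.9609243 ,  -89.47130645, 1655.36520405]), 'attitude': array([-0.05891162,  0.06174392,  0.71118023, -0.69781071])}
{'clock': 0.1, 'joint_pos': array([ 1.29100872e+00,  2.38696966e-01, -1.41758925e-02,  1.31920456e+00,
        1.67190036e-05,  1.57082352e+00]), 'qd': array([-0.00226884, -0.00038529,  0.00143106,  0.00049515, -0.00161785,
        0.00067011]), 'effort': array([ 1.57890521e-03, -5.39717853e+01,  3.47000062e+01,  1.33711507e-02,
        9.62018885e-05, -2.15300098e-06]), 'eef_pos': array([144.93377089, 504.43366661, 404.15195757]), 'tool_rot': array([ 1.39451396e-01,  9.90228710e-01, -6.33125335e-04, -9.75858268e-05]), 'contact_force': array([-0.3303542 ,  0.15554521,  0.03002152]), 'ft_torque': array([ 0.0150831 , -0.04113566,  0.0324883 ]), 'grasp_force': 0.0, 'finger_gap': 0.9996519867597132}
```

View pics/scene0.png

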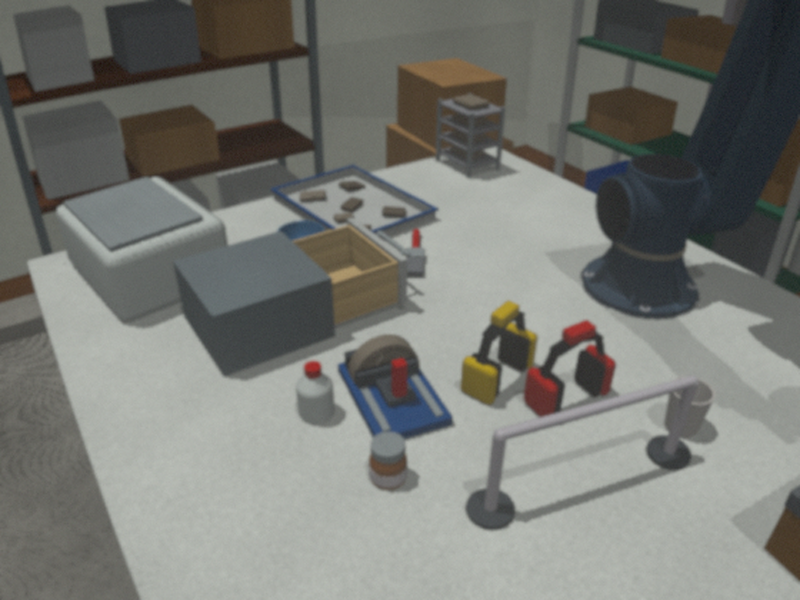

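View pics/top0.png

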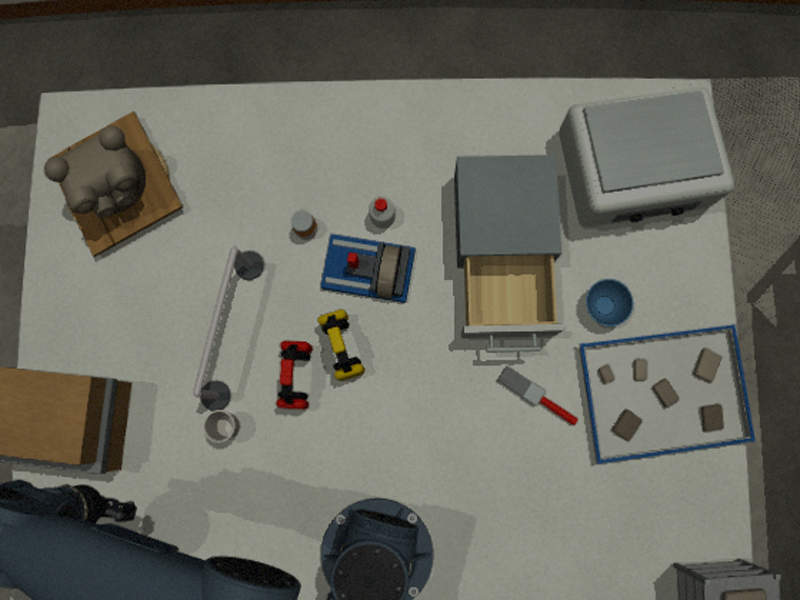

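The top view shows the clamp at about (368,268), the yellow muff at (340,345), the red muff at (294,375), and the rail from (235,250) to (200,392). The drawer is open around (510,290). There is no blue muff. I'll enlarge these areas.

```bash
cat > h.py <<'E'
from rig import *
import cv2, numpy as np
from scipy.spatial.transform import Rotation as R
from scipy.optimize import least_squares
def cam(n):
    c=camera_info(n); Rm=R.from_quat(c["attitude"]).as_matrix(); F=np.diag([1,-1,-1.])
    return c["intrinsics"],c["D"],(Rm@F).T,np.array(c["xyz"])
C={n:cam(n) for n in("scene","top")}
def proj(n,P):
    K,D,Rc,t=C[n]; P=np.atleast_2d(P).astype(float)
    rv=cv2.Rodrigues(Rc)[0]; return cv2.projectPoints(P,rv,-Rc@t,K,D)[0][:,0]
def back(n,uv,z):
    K,D,Rc,t=C[n]; q=cv2.undistortPoints(np.float64([[uv]]),K,D)[0,0]
    d=Rc.T@[q[0],q[1],1]; return t+d*(z-t[2])/d[2]
def crop(n,x0,y0,x1,y1,s,f):
    im=capture(n)[y0:y1,x0:x1,::-1]; im=cv2.resize(im,None,fx=s,fy=s,interpolation=cv2.INTER_CUBIC)
    im=cv2.convertScaleAbs(im,alpha=1.4)
    for k in range(x0-x0%-20,x1,20): cv2.putText(im,str(k),(int((k-x0)*s),10),0,.35,(0,0,255)); cv2.line(im,(int((k+.5-x0)*s),0),(int((k+.5-x0)*s),9999),(200,200,0),1)
    for k in range(y0-y0%-20,y1,20): cv2.putText(im,str(k),(0,int((k-y0)*s)),0,.35,(0,0,255)); cv2.line(im,(0,int((k+.5-y0)*s)),(9999,int((k+.5-y0)*s)),(200,200,0),1)
    cv2.imwrite("pics/"+f,im)
E
python3 - <<'E'
from h import *
crop("top",130,160,300,300,4.2,"c1.png"); crop("top",300,160,420,275,5,"c2.png"); crop("scene",225,205,505,375,2.85,"c3.png")
E
```

```text
(no output)
```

View pics/c1.png

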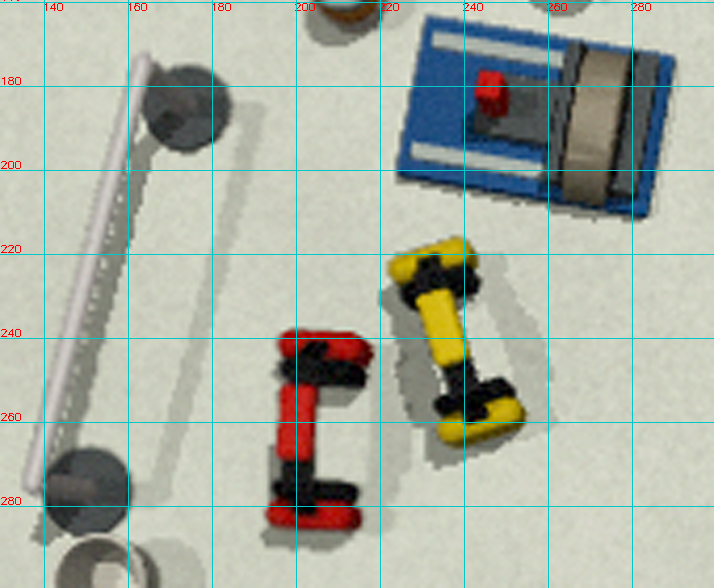

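View pics/c2.png

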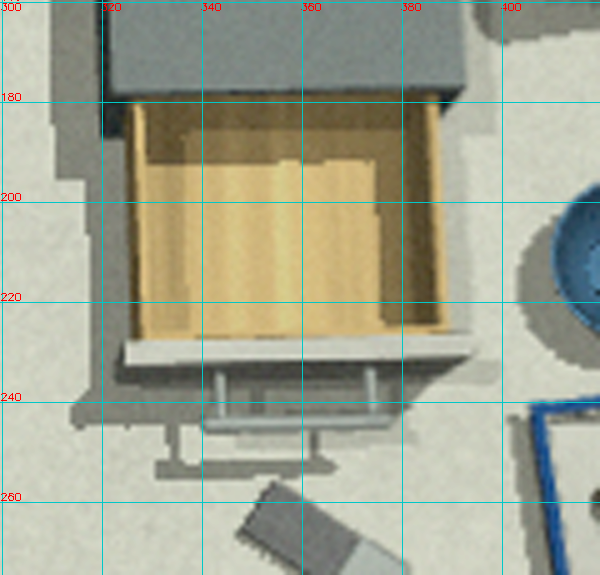

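View pics/c3.png

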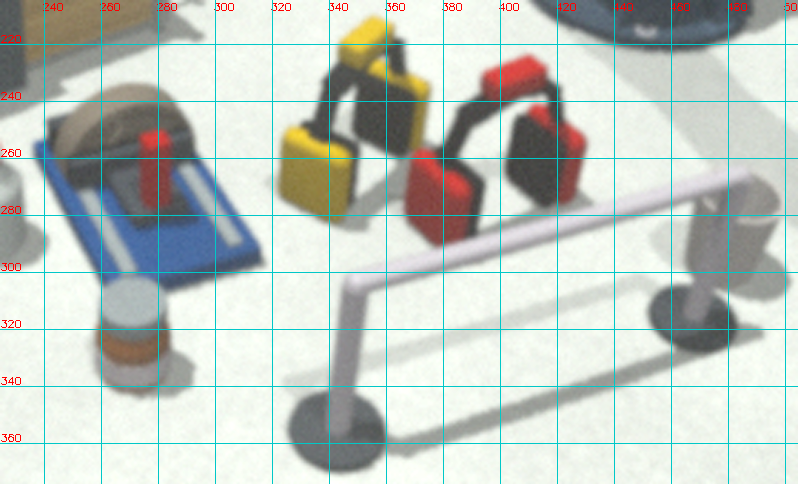

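Crops read. Handle top at (246.7,178.6), yellow pad centre at (235.5,237.9), red pad centre at (200.7,260.5). Bar ends at (164,173.6) and (137.9,276.7). Drawer handle at (359.4,244.6), inner front edge v≈227–228. Next I'll fit the poses.

```bash
cat > fit.py <<'E'
from h import *
c1=lambda X,Y:(129.5+X/4.2,159.5+Y/4.2); c2=lambda X,Y:(299.5+X/5,159.5+Y/5); c3=lambda X,Y:(224.5+X/2.85,204.5+Y/2.85)
def fit(name,obs,p0):
    def f(p):
        r=[]
        for cam,l,uv in obs:
            c,s=np.cos(p[2]),np.sin(p[2])
            r+=list(proj(cam,[p[0]+c*l[0]-s*l[1],p[1]+s*l[0]+c*l[1],l[2]])[0]-uv)
        return np.array(r)
    q=least_squares(f,p0,x_scale=[100,100,1],loss="soft_l1")
    print(name,np.round(q.x[:2],1),round(q.x[2],3),"res",np.round(f(q.x),1)); return q.x
if __name__=="__main__":
    T,S="top","scene"
    fit("clamp",[(T,(65,150,20),c1(428,16)),(T,(65,-50,20),c1(676,57)),(T,(-65,-50,20),c1(646,216)),(T,(-65,150,20),c1(397,178)),(T,(0,80,100),c1(490,78)),(S,(-65,150,20),c3(263,247)),(S,(65,-50,20),c3(36,145)),(S,(0,80,100),c3(155,136))],[450,0,0])
    for n,p,a,b,s,y in(("yellow",(443,327),(433,258),(480,422),(368,33),1.3),("red",(297,422),(325,346),(314,515),(518,74),1.6)):
        fit(n,[(T,(0,0,150),c1(*p)),(T,(62,0,75),c1(*a)),(T,(-62,0,75),c1(*b)),(S,(0,0,150),c3(*s))],[300,100,0])
    fit("rail",[(T,(0,155,150),c1(145,57)),(T,(0,-155,150),c1(33,488)),(T,(0,155,10),c1(187,108)),(T,(0,-155,10),c1(88,491)),(S,(0,155,150),c3(352,283)),(S,(0,-155,150),c3(746,173))],[350,400,1.3])
    h=fit("handle",[(T,(0,-55,92),c2(393,421)),(T,(0,55,92),c2(203,427))],[300,-100,0])
    for q,z in((c2(125,342),108),(c2(470,333),108),(c2(125,364),108),(c2(472,355),108),(c2(145,342),108),(c2(440,325),108),(c2(145,100),108),(c2(430,97),108),(c2(108,95),130),(c2(463,88),130)): print(z,np.round(back(T,q,z)[:2],1))
E
python3 fit.py
```

```text
clamp [632.3 -37.3] -0.189 res [-0.2 -0.4  0.3 -0.3  0.7  0.2 -0.3 -1.   0.1  1.7  0.6  0.3 -1.1 -1.5
  0.6  0.7]
yellow [460.8  70.6] 0.274 res [ 0.3  0.1 -0.2  0.4 -0.5 -0.7 -0.1 -0.5]
red [394.9 174.2] -0.059 res [ 0.2  0.2 -1.   0.1 -1.  -0.1 -0.8 -2.1]
rail [504.7 325.2] 4.472 res [ 0.2  2.1  0.2 -0.9  0.3 -0.2 -0.2  0.2  1.3 -0.  -1.9  1.4]
handle [ 439.1 -304.5] 0.01 res [-1.3  0.   1.2 -0. ]
108 [ 490. -198.]
108 [ 491.3 -410.8]
108 [ 476.5 -197.6]
108 [ 477.7 -411.3]
108 [ 489.8 -210.3]
108 [ 496.7 -392.4]
108 [ 641.5 -215.1]
108 [ 640.4 -393.6]
130 [ 640.  -190.7]
130 [ 640.7 -410.1]
```

```bash
cat >> h.py <<'E'
def go(*pts):
    """each pt: x,y,z(TCP),phi (world angle of tool y). Prints total turn (tool axes), then shift in turned tool axes."""
    s=get_state(); p=np.array(s["eef_pos"]); r=R.from_quat(s["tool_rot"])
    for x,y,z,f in pts:
        g=R.from_matrix(np.array([[-np.sin(f),np.cos(f),0],[np.cos(f),np.sin(f),0],[0,0,-1]]).T)
        print("turn",np.round((r.inv()*g).as_rotvec(),3),"shift",np.round(g.inv().apply(np.array([x,y,z])-p),1))
        r=g;p=np.array([x,y,z])
E
python3 - <<'E'
from h import *
go((647.3,41.3,400,1.382),(647.3,41.3,235,1.382))
E
```

```text
turn [-0.001 -0.    -0.091] shift [-580.3 -360.7    4.4]
turn [0. 0. 0.] shift [  0.   0. 165.]
```

jog_arm(targets=[0, 0, 0, 0, 0, -0.091, 0.6, -52.8, -32.8, 0, 0, 0, 0, 0.6, -52.8, -32.8, 0, 0, 0, 0, 0.6, -52.8, -32.8, 0, 0, 0, 0, 0.6, -52.8, -32.8, 0, 0, 0, 0, 0.6, -52.8, -32.8, 0, 0, 0, 0, 0.6, -52.8, -32.8, 0, 0, 0, 0, 0.6, -52.8, -32.8, 0, 0, 0, 0, 0.6, -52.8, -32.8, 0, 0, 0, 0, 0.6, -52.8, -32.8, 0, 0, 0, 0, 0.6, -52.8, -32.8, 0, 0, 0, 0, 0.6, -52.8, -32.8, 0, 0, 0, 0, 0.6], grip_force=25)

```text
clock: 1.75
eef_pos: [649.0, 39.5, 404.6]
tool_rot: [0.094, 0.996, 0.0, 0.0]
contact_force: [0.7, 1.5, 0.5]
finger_gap: 0.599
grasp_force: 0.0
```

jog_arm(targets=[0, 0, 0, 0, 0, 0, 0.6, 0, 0, 0, 0, 0, 0, 0.6])

```text
clock: 2.0
eef_pos: [647.6, 41.0, 404.1]
tool_rot: [0.095, 0.996, -0.0, -0.001]
contact_force: [-0.2, 0.0, 0.5]
finger_gap: 0.601
grasp_force: 0.0
```

Run:
```python
from h import *
s=get_state();print(s["clock"],s["eef_pos"],s["joint_pos"],s["finger_gap"])
go((647.3,41.3,300,1.382),(647.3,41.3,235,1.382))
crop("top",215,150,310,235,6,"c4.png"); crop("scene",225,205,335,305,6,"c5.png")
```

```text
2.0 [647.62587841  40.98203089 404.10407697] [6.31644556e-02 4.58988927e-01 3.15396519e-01 1.42858367e+00
 1.54153088e-04 2.52702976e-01] 0.6009304662727437
turn [-0.    -0.001 -0.001] shift [  0.4   0.3 104.1]
turn [0. 0. 0.] shift [ 0.  0. 65.]
```

View pics/c5.png

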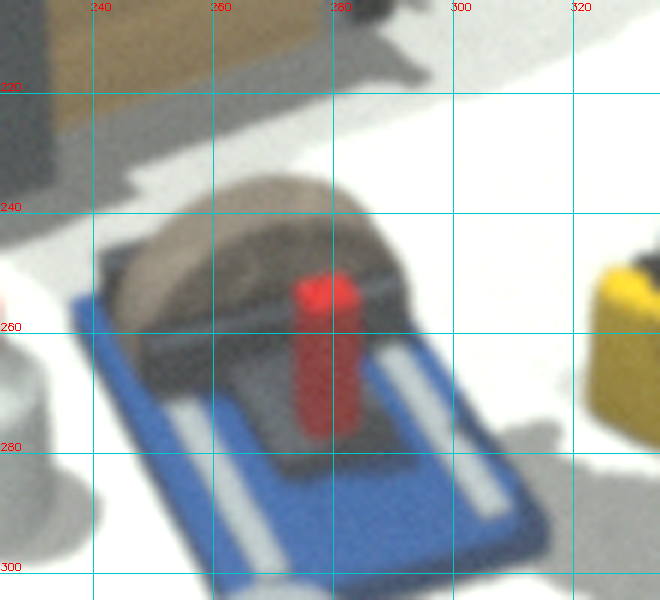

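The handle top centre in the scene view is at about (278.8,253.2). The clamp corners are at (236.7,254.5) and (315.7,294.5). I'll check the fit against these.

Run:
```python
from fit import *
T,S="top","scene"
p=fit("clamp",[(T,(65,150,20),c1(428,16)),(T,(65,-50,20),c1(676,57)),(T,(-65,-50,20),c1(646,216)),(T,(-65,150,20),c1(397,178)),(T,(0,80,100),c1(491,88)),(S,(-65,150,20),(315.4,293.5)),(S,(65,-50,20),(236.7,254.5)),(S,(0,80,100),(278.8,253.2))],[450,0,0])
print(p[:2]+80*np.array([-np.sin(p[2]),np.cos(p[2])]), back(S,(278.8,253.2),100))
```

```text
clamp [632.2 -36.7] -0.198 res [-0.1 -0.8  0.3 -0.1  0.3  0.3 -0.6 -1.4 -0.3 -0.9  1.7 -1.5 -0.5 -0.7
  0.6 -0.1]
[647.97869057  41.72012391] [649.18530337  41.27464039 100.        ]
```

jog_arm(targets=[0, 0, 56, 0, 0, 0, 0.6, 0, 0, 56, 0, 0, 0, 0.6, 0, 0, 30, 0, 0, 0, 0.6, 0, 0, 27, 0, 0, 0, 0.6, 0, 0, 0, 0, 0, 0, 0.6, 0, 0, 0, 0, 0, 0, 0, 0, 0, 0, 0, 0, 0, 0, 0, 0, 0, 0, 0, 0, 0, 0, 0, 0, 0, 0, 0, 0, 0, 0, 0, 0, 0, 0, 0], grip_force=25)

```text
clock: 3.35
eef_pos: [648.2, 42.2, 237.7]
tool_rot: [0.094, 0.996, 0.001, 0.001]
contact_force: [-0.4, 5.6, 3.8]
finger_gap: 0.229
grasp_force: 30.6
```

jog_arm(targets=[0, 6, 0, 0, 0, 0, 0, 0, 6, 0, 0, 0, 0, 0, 0, 6, 0, 0, 0, 0, 0, 0, 6, 0, 0, 0, 0, 0, 0, 6, 0, 0, 0, 0, 0, 0, 6, 0, 0, 0, 0, 0, 0, 6, 0, 0, 0, 0, 0, 0, 6, 0, 0, 0, 0, 0, 0, 0, 0, 0, 0, 0, 0])

```text
clock: 4.47
eef_pos: [657.1, 88.9, 237.7]
tool_rot: [0.094, 0.996, 0.0, 0.001]
contact_force: [-2.1, 2.2, 5.9]
finger_gap: 0.23
grasp_force: 31.2
```

jog_arm(targets=[0, 0, 0, 0, 0, 0, 0.6, 0, 0, 0, 0, 0, 0, 0.6, 0, 0, 0, 0, 0, 0, 0.6, 0, 0, -40, 0, 0, 0, 0.6, 0, 0, -60, 0, 0, 0, 0.6, 0, 0, -40, 0, 0, 0, 0.6, 0, 0, 0, 0, 0, 0, 0.8])

```text
clock: 5.35
eef_pos: [657.4, 88.3, 379.5]
tool_rot: [0.094, 0.996, 0.001, 0.003]
contact_force: [0.3, 0.2, 0.4]
finger_gap: 0.787
grasp_force: 0.0
```

Run:
```python
from h import *
s=get_state();print(s["clock"],s["eef_pos"],s["joint_pos"],s["finger_gap"])
go((632.2,-36.8,330,1.378),(632.2,-36.8,232,1.378))
```

```text
5.35 [657.36229105  88.31031961 379.49834666] [ 1.33575931e-01  4.86584310e-01  2.98880355e-01  1.37684404e+00
 -1.74238106e-04  3.22509151e-01] 0.7865547376309443
turn [0.002 0.006 0.004] shift [   0.7 -127.6   49.5]
turn [0. 0. 0.] shift [ 0.  0. 98.]
```

jog_arm(targets=[0, -42.5, 16, 0, 0, 0, 0.8, 0, -42.5, 16, 0, 0, 0, 0.8, 0.5, -42.5, 17, 0, 0, 0.004, 0.8, 0, 0, 40, 0, 0, 0, 0.8, 0, 0, 30, 0, 0, 0, 0.8, 0, 0, 20, 0, 0, 0, 0.8, 0, 0, 7, 0, 0, 0, 0.8, 0, 0, 0, 0, 0, 0, 0.8], grip_force=50)

```text
clock: 6.35
eef_pos: [632.1, -36.8, 229.2]
tool_rot: [0.096, 0.995, -0.0, -0.001]
contact_force: [0.3, 0.8, 1.5]
finger_gap: 0.802
grasp_force: 0.0
```

jog_arm(targets=[0, 0, 0, 0, 0, 0, 0.3, 0, 0, 0, 0, 0, 0, 0.2, 0, 0, 0, 0, 0, 0, 0.2, 0, 0, 0, 0, 0, 0, 0.2, 0, 0, 0, 0, 0, 0, 0.2])

```text
clock: 6.98
eef_pos: [632.6, -36.8, 230.7]
tool_rot: [0.096, 0.995, 0.0, 0.001]
contact_force: [0.1, 0.6, 5.9]
finger_gap: 0.365
grasp_force: 50.1
```

jog_arm(targets=[0, 0, -10, 0, 0, 0, 0.2, 0, 0, -30, 0, 0, 0, 0.2, 0, 0, -50, 0, 0, 0, 0.2, 0, 0, -50, 0, 0, 0, 0.2, 0, 0, -30, 0, 0, 0, 0.2, 0, 0, 0, 0, 0, 0, 0.2])

```text
clock: 7.72
eef_pos: [632.6, -36.9, 402.1]
tool_rot: [0.096, 0.995, -0.0, 0.002]
contact_force: [0.5, -0.5, -3.1]
finger_gap: 0.364
grasp_force: 50.2
```

Run:
```python
from h import *
s=get_state();print(s["clock"],s["eef_pos"],s["joint_pos"],s["finger_gap"])
go((557,-303,400,0.01))
```

```text
7.725 [632.59749603 -36.88217115 402.08270573] [-5.81944350e-02  4.28295191e-01  2.60505993e-01  1.39885421e+00
 -2.01332543e-04  1.34620141e-01] 0.36401467723346803
turn [0.003 0.003 1.368] shift [-265.3  -78.3    2.1]
```

jog_arm(targets=[0, 0, 0, 0, 0, 0.171, 0.2, 0, 0, 0, 0, 0, 0.171, 0.2, 0, 0, 0, 0, 0, 0.171, 0.2, 0, 0, 0, 0, 0, 0.171, 0.2, 0, 0, 0, 0, 0, 0.171, 0.2, 0, 0, 0, 0, 0, 0.171, 0.2, 0, 0, 0, 0, 0, 0.171, 0.2, 0, 0, 0, 0, 0, 0.171, 0.2])

```text
clock: 8.72
eef_pos: [632.0, -36.8, 397.2]
tool_rot: [0.706, 0.709, -0.001, -0.001]
contact_force: [0.7, 0.1, -3.7]
finger_gap: 0.361
grasp_force: 50.2
```

jog_arm(targets=[-44, -13, 0, 0, 0, 0, 0.2, -44, -13, 0, 0, 0, 0, 0.2, -44, -13, 0, 0, 0, 0, 0.2, -44, -13, 0, 0, 0, 0, 0.2, -44, -13, 0, 0, 0, 0, 0.2, -44, -13, 0, 0, 0, 0, 0.2, 0, 0, 0, 0, 0, 0, 0.2, 0, 0, 0, 0, 0, 0, 0.2])

```text
clock: 9.72
eef_pos: [556.7, -301.5, 398.0]
tool_rot: [0.704, 0.71, -0.0, -0.001]
contact_force: [-0.4, -1.1, -3.2]
finger_gap: 0.365
grasp_force: 50.3
```

Run:
```python
from h import *
s=get_state();print(s["clock"],s["eef_pos"],s["joint_pos"],s["finger_gap"])
go((557,-303,260,0.01),(557,-303,233,0.01))
im=np.hstack([capture("top")[130:290,290:430],capture("scene")[130:290,120:320]])
cv2.imwrite("pics/d1.png",cv2.resize(im[:,:,::-1],None,fx=2.35,fy=2.35,interpolation=2))
```

```text
9.725 [ 556.69441319 -301.50961349  398.01124691] [-4.96426382e-01  4.31507888e-01  2.55347096e-01  1.39738826e+00
  2.36013817e-04  1.06510963e+00] 0.3645037672705569
turn [-0.002 -0.002 -0.001] shift [ -1.5   0.3 138. ]
turn [0. 0. 0.] shift [ 0.  0. 27.]
```

View pics/d1.png

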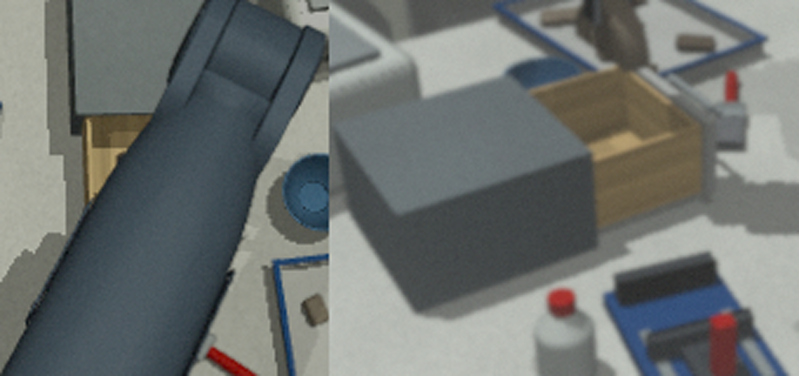

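The tile is out of the clamp and held above the drawer, at about (610,30) in the right half of the picture, and the jaw is open. Lowering it.

jog_arm(targets=[-1.5, 0, 45, 0, 0, 0, 0.2, 0, 0, 45, 0, 0, 0, 0.2, 0, 0, 35, 0, 0, 0, 0.2, 0, 0, 15, 0, 0, 0, 0.2, 0, 0, 10, 0, 0, 0, 0.2, 0, 0, 6, 0, 0, 0, 0.2, 0, 0, 4, 0, 0, 0, 0.2, 0, 0, 3, 0, 0, 0, 0.2, 0, 0, 0, 0, 0, 0, 0.2])

```text
clock: 10.95
eef_pos: [557.0, -303.2, 236.9]
tool_rot: [0.704, 0.711, -0.0, 0.0]
contact_force: [-0.2, 0.3, -3.7]
finger_gap: 0.367
grasp_force: 50.3
```

jog_arm(targets=[0, 0, 2, 0, 0, 0, 0.2, 0, 0, 1.5, 0, 0, 0, 0.2, 0, 0, 0, 0, 0, 0, 0.2])

```text
clock: 11.32
eef_pos: [556.9, -303.1, 233.1]
tool_rot: [0.704, 0.711, -0.0, -0.0]
contact_force: [-0.5, -0.3, -4.0]
finger_gap: 0.368
grasp_force: 50.3
```

jog_arm(targets=[0, 0, 1.5, 0, 0, 0, 0.2, 0, 0, 0, 0, 0, 0, 0.2])

```text
clock: 11.58
eef_pos: [557.3, -303.1, 232.7]
tool_rot: [0.704, 0.711, 0.0, 0.001]
contact_force: [-0.7, 2.1, 4.9]
finger_gap: 0.366
grasp_force: 51.1
```

jog_arm(targets=[0, 0, 0, 0, 0, 0, 0.5, 0, 0, 0, 0, 0, 0, 0.7, 0, 0, 0, 0, 0, 0, 0.7, 0, 0, 0, 0, 0, 0, 0.7, 0, 0, -15, 0, 0, 0, 0.7, 0, 0, -40, 0, 0, 0, 0.7, 0, 0, -55, 0, 0, 0, 0.7, 0, 0, -30, 0, 0, 0, 0.7, 0, 0, 0, 0, 0, 0, 0.3])

```text
clock: 12.7
eef_pos: [557.4, -303.3, 375.7]
tool_rot: [0.704, 0.711, 0.001, 0.003]
contact_force: [-0.3, -0.4, -0.2]
finger_gap: 0.5
grasp_force: 0.0
```

jog_arm(targets=[0, -51, 0, 0, 0, 0, 0, 0, -51, 0, 0, 0, 0, 0, 0, -51, 0, 0, 0, 0, 0, 0, 0, 0, 0, 0, 0, 0])

```text
clock: 13.2
eef_pos: [400.9, -304.1, 371.7]
tool_rot: [0.704, 0.71, -0.0, -0.001]
contact_force: [0.7, 0.8, -0.2]
finger_gap: 0.001
grasp_force: 0.0
```

Run:
```python
from h import *
s=get_state();print(s["clock"],s["eef_pos"],s["joint_pos"],s["finger_gap"])
go((403,-304,247,0.01))
im=np.hstack([capture("top")[130:290,290:430],capture("scene")[130:290,120:320]])
cv2.imwrite("pics/d2.png",cv2.resize(im[:,:,::-1],None,fx=2.35,fy=2.35,interpolation=2))
```

```text
13.2 [ 400.86240829 -304.10292936  371.71852854] [-6.48888323e-01  2.15322408e-01 -1.29407886e-01  1.22782768e+00
 -4.06938876e-04  9.14150356e-01] 0.000984260041557604
turn [-0.002 -0.001 -0.002] shift [1.000e-01 2.100e+00 1.247e+02]
```

View pics/d2.png

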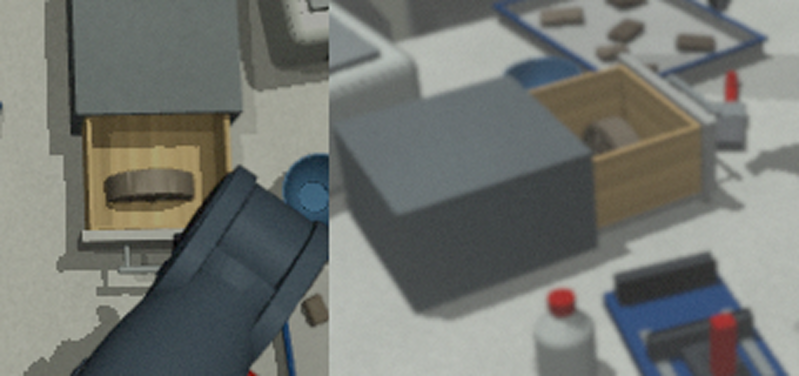

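The tile stands upright in the drawer at about (150,187). Now I'll lower in front of the bar and push it shut.

jog_arm(targets=[0, 0, 50, 0, 0, 0, 0, 0, 0, 50, 0, 0, 0, 0, 0, 0, 25, 0, 0, 0, 0, 0, 5, 0, 0, 0, 0, 0, 0, 5, 0, 0, 0, 0, 0, 0, 6, 0, 0, 0, 0, 0, 0, 7, 0, 0, 0, 0, 0, 0, 8, 0, 0, 0, 0, 0, 0, 9, 0, 0, 0, 0, 0, 0, 10, 0, 0, 0, 0, 0, 0, 10, 0, 0, 0, 0, 0, 0, 10, 0, 0, 0, 0, 0])

```text
clock: 14.8
eef_pos: [474.7, -303.9, 246.7]
tool_rot: [0.704, 0.711, -0.0, 0.0]
contact_force: [-1.4, -0.8, 1.0]
finger_gap: 0.003
grasp_force: 0.7
```

jog_arm(targets=[0, 10, 0, 0, 0, 0, 0, 0, 10, 0, 0, 0, 0, 0, 0, 10, 0, 0, 0, 0, 0, 0, 10, 0, 0, 0, 0, 0, 0, 10, 0, 0, 0, 0, 0, 0, 10, 0, 0, 0, 0, 0])

```text
clock: 15.55
eef_pos: [534.6, -303.4, 246.7]
tool_rot: [0.704, 0.711, -0.0, -0.0]
contact_force: [-1.7, -1.4, 1.0]
finger_gap: 0.001
grasp_force: 0.7
```

jog_arm(targets=[0, 8, 0, 0, 0, 0, 0, 0, 6, 0, 0, 0, 0, 0, 0, 5, 0, 0, 0, 0, 0, 0, 4, 0, 0, 0, 0, 0, 0, 3, 0, 0, 0, 0, 0, 0, 3, 0, 0, 0, 0, 0, 0, 0, 0, 0, 0, 0, 0])

```text
clock: 16.42
eef_pos: [563.3, -303.0, 246.8]
tool_rot: [0.703, 0.711, 0.0, 0.0]
contact_force: [1.0, -0.1, -0.3]
finger_gap: 0.0
grasp_force: 0.0
```

jog_arm(targets=[0, 3, 0, 0, 0, 0, 0, 0, 3, 0, 0, 0, 0, 0, 0, 3, 0, 0, 0, 0, 0])

```text
clock: 16.8
eef_pos: [572.2, -303.0, 246.8]
tool_rot: [0.704, 0.711, -0.0, 0.0]
contact_force: [-1.0, 0.0, 0.4]
finger_gap: -0.002
grasp_force: 0.6
```

jog_arm(targets=[0, 3, 0, 0, 0, 0, 0, 0, 3, 0, 0, 0, 0, 0])

```text
clock: 17.05
eef_pos: [574.5, -302.8, 246.6]
tool_rot: [0.704, 0.71, -0.004, -0.003]
contact_force: [-30.0, -2.1, 18.3]
finger_gap: -0.002
grasp_force: 15.4
```

jog_arm(targets=[0, 2, 0, 0, 0, 0, 0, 0, 2, 0, 0, 0, 0, 0])

```text
clock: 17.3
eef_pos: [575.8, -302.8, 246.6]
tool_rot: [0.705, 0.71, -0.006, -0.006]
contact_force: [-43.3, -2.6, 25.3]
finger_gap: -0.002
grasp_force: 22.2
```

Run:
```python
from h import *
crop("scene",120,150,330,280,3.8,"d3.png")
```

```text
(no output)
```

View pics/d3.png

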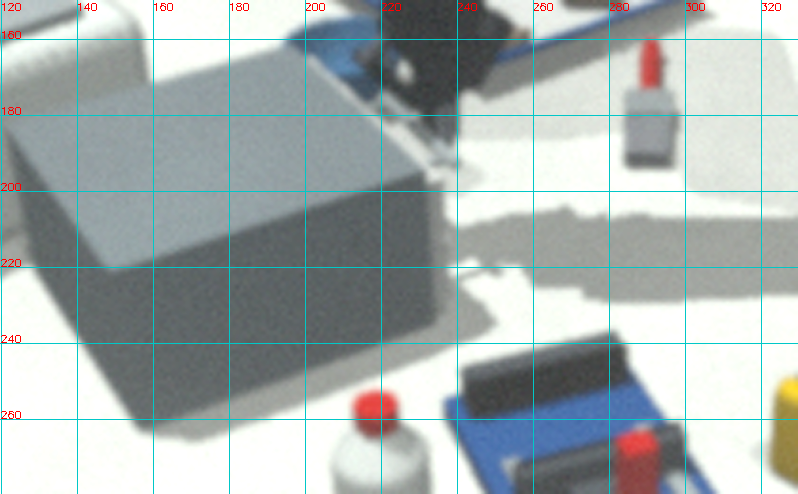

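The drawer is shut: the white front sits flush against the cabinet at about (230,190). Backing off, then re-measuring the muffs.

jog_arm(targets=[0, -10, 0, 0, 0, 0, 0, 0, -25, 0, 0, 0, 0, 0, 0, -25, 0, 0, 0, 0, 0, 0, -20, -20, 0, 0, 0, 0.6, 0, -20, -40, 0, 0, 0, 0.6, 0, 0, -60, 0, 0, 0, 0.6, 0, 0, -50, 0, 0, 0, 0.6, 0, 0, -20, 0, 0, 0, 0.6, 0, 0, 0, 0, 0, 0, 0.6])

```text
clock: 18.48
eef_pos: [482.5, -304.0, 438.4]
tool_rot: [0.703, 0.711, 0.001, 0.002]
contact_force: [-0.5, 0.2, -1.5]
finger_gap: 0.603
grasp_force: 0.0
```

Run:
```python
from h import *
s=get_state();print(s["clock"],s["eef_pos"],s["joint_pos"],s["finger_gap"])
a=cv2.resize(capture("top")[160:300,130:300],None,fx=3,fy=3,interpolation=2)
b=cv2.resize(capture("scene")[200:340,310:450],None,fx=2,fy=2,interpolation=2)
im=np.zeros((420,510+280,3),np.uint8); im[:,:510]=a; im[:280,510:]=b
im=cv2.convertScaleAbs(im,alpha=1.4); cv2.imwrite("pics/m1.png",im[:,:,::-1])
```

```text
18.475 [ 482.47576497 -303.96280112  438.35353826] [-5.62231410e-01  3.07592512e-01  1.68725286e-01  1.42791630e+00
  1.71466077e-04  9.98356488e-01] 0.6032264151700795
```

View pics/m1.png

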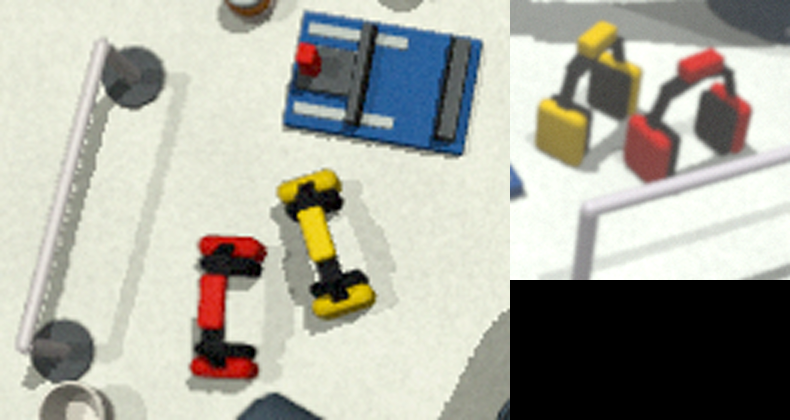

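Neither muff has moved: yellow pad at (235.2,237.5), red pad at (200,260). The jaw is open and the clamp is empty. Yellow goes first.

Run:
```python
from h import *
go((460.8,70.6,420,1.845),(460.8,70.6,305,1.845))
```

```text
turn [ 0.000e+00 -1.000e-03 -1.835e+00] shift [-80.9 366.1  15.8]
turn [0. 0. 0.] shift [  0.   0. 115.]
```

jog_arm(targets=[0, 0, 0, 0, 0, -0.1835, 0.6, 0, 0, 0, 0, 0, -0.1835, 0.6, 0, 0, 0, 0, 0, -0.1835, 0.6, 0, 0, 0, 0, 0, -0.1835, 0.6, 0, 0, 0, 0, 0, -0.1835, 0.6, 0, 0, 0, 0, 0, -0.1835, 0.6, 0, 0, 0, 0, 0, -0.1835, 0.6, 0, 0, 0, 0, 0, -0.1835, 0.6, 0, 0, 0, 0, 0, -0.1835, 0.6, 0, 0, 0, 0, 0, -0.1835, 0.6])

```text
clock: 19.82
eef_pos: [482.0, -303.7, 434.8]
tool_rot: [-0.14, 0.99, 0.001, -0.001]
contact_force: [-1.2, -0.0, 0.4]
finger_gap: 0.602
grasp_force: 0.0
```

jog_arm(targets=[-11.6, 52.3, 2, 0, 0, 0, 0.6, -11.6, 52.3, 2, 0, 0, 0, 0.6, -11.6, 52.3, 2, 0, 0, 0, 0.6, -11.6, 52.3, 2, 0, 0, 0, 0.6, -11.6, 52.3, 2, 0, 0, 0, 0.6, -11.6, 52.3, 2, 0, 0, 0, 0.6, -11.6, 52.3, 2, 0, 0, 0, 0.6, 0, 0, 0, 0, 0, 0, 0.6, 0, 0, 0, 0, 0, 0, 0.6])

```text
clock: 20.95
eef_pos: [460.8, 70.7, 421.6]
tool_rot: [-0.137, 0.991, -0.0, -0.001]
contact_force: [-0.1, 1.1, -0.6]
finger_gap: 0.602
grasp_force: 0.0
```

Run:
```python
from h import *
s=get_state();print(s["clock"],s["eef_pos"],s["joint_pos"],s["finger_gap"])
go((460.8,70.6,305,1.845))
```

```text
20.95 [460.83845163  70.65821321 421.58074919] [ 1.52239670e-01  1.32758953e-01 -1.04142054e-01  1.33589886e+00
 -3.46525568e-04 -1.23087611e-01] 0.6023881031457706
turn [-0.    -0.002  0.001] shift [ 1.000e-01 -0.000e+00  1.166e+02]
```

jog_arm(targets=[0, 0, 45, 0, 0, 0, 0.6, 0, 0, 45, 0, 0, 0, 0.6, 0, 0, 20, 0, 0, 0, 0.6, 0, 0, 6, 0, 0, 0, 0.6, 0, 0, 0, 0, 0, 0, 0.6, 0, 0, 0, 0, 0, 0, 0.4, 0, 0, 0, 0, 0, 0, 0.15, 0, 0, 0, 0, 0, 0, 0.15, 0, 0, 0, 0, 0, 0, 0.15, 0, 0, 0, 0, 0, 0, 0.15], grip_force=40)

```text
clock: 22.2
eef_pos: [461.4, 70.7, 307.7]
tool_rot: [-0.137, 0.991, -0.0, 0.001]
contact_force: [-0.9, 0.6, 5.2]
finger_gap: 0.294
grasp_force: 40.3
```

jog_arm(targets=[0, 0, -10, 0, 0, 0, 0.15, 0, 0, -25, 0, 0, 0, 0.15, 0, 0, -40, 0, 0, 0, 0.15, 0, 0, -50, 0, 0, 0, 0.15, 0, 0, -40, 0, 0, 0, 0.15, 0, 0, -30, 0, 0, 0, 0.15, 0, 0, 0, 0, 0, 0, 0.15])

```text
clock: 23.08
eef_pos: [461.1, 70.6, 503.9]
tool_rot: [-0.137, 0.991, -0.0, 0.002]
contact_force: [-0.2, -0.1, -2.0]
finger_gap: 0.293
grasp_force: 39.6
```

Run:
```python
from h import *
s=get_state();print(s["clock"],s["eef_pos"],s["joint_pos"],s["finger_gap"])
u=np.array([.9715,-.237]); m=np.array([504.7,325.2])
for k in(65,-60): print(k,m+k*u)
x,y=m+65*u
go((x,y,500,2.902),(x,y,336,2.902))
```

```text
23.075 [461.06235534  70.59104487 503.93619547] [ 1.51991171e-01  1.20203239e-01  8.93464563e-02  1.53621882e+00
 -2.29873271e-04 -1.22305373e-01] 0.2931054675038248
65 [567.8475 309.795 ]
-60 [446.41 339.42]
turn [-0.003  0.003 -1.057] shift [-257.7  -47.     3.9]
turn [0. 0. 0.] shift [  0.   0. 164.]
```

jog_arm(targets=[0, 0, 0, 0, 0, -0.132, 0.15, 0, 0, 0, 0, 0, -0.132, 0.15, 0, 0, 0, 0, 0, -0.132, 0.15, 0, 0, 0, 0, 0, -0.132, 0.15, 0, 0, 0, 0, 0, -0.132, 0.15, 0, 0, 0, 0, 0, -0.132, 0.15, 0, 0, 0, 0, 0, -0.132, 0.15, 0, 0, 0, 0, 0, -0.132, 0.15])

```text
clock: 24.08
eef_pos: [460.8, 70.5, 500.5]
tool_rot: [-0.619, 0.785, 0.0, -0.001]
contact_force: [0.2, -0.5, -2.3]
finger_gap: 0.293
grasp_force: 39.5
```

jog_arm(targets=[-20, -4, 0, 0, 0, 0, 0.15, -36, -6, 0, 0, 0, 0, 0.15, -36, -6, 0, 0, 0, 0, 0.15, -36, -7, 0, 0, 0, 0, 0.15, -36, -7, 0, 0, 0, 0, 0.15, -36, -7, 0, 0, 0, 0, 0.15, -36, -6, 0, 0, 0, 0, 0.15, -22, -4, 0, 0, 0, 0, 0.15, 0, 0, 0, 0, 0, 0, 0.15, 0, 0, 0, 0, 0, 0, 0.15])

```text
clock: 25.32
eef_pos: [568.0, 310.4, 500.8]
tool_rot: [-0.617, 0.787, 0.0, -0.001]
contact_force: [0.4, -0.4, -1.7]
finger_gap: 0.296
grasp_force: 39.6
```

Run:
```python
from h import *
s=get_state();print(s["clock"],s["eef_pos"],s["joint_pos"],s["finger_gap"])
go((567.8,309.8,339,2.902))
b=cv2.resize(capture("scene")[60:400,240:560],None,fx=1.75,fy=1.75,interpolation=2)
cv2.imwrite("pics/m2.png",b[:,:,::-1])
```

```text
25.325 [568.00016838 310.38948485 500.83114376] [ 5.00155453e-01  4.64141257e-01  5.68375392e-01  1.67653771e+00
 -1.64979096e-04 -8.29142734e-01] 0.2964355663136959
turn [ 0.001 -0.001 -0.002] shift [6.000e-01 1.000e-01 1.618e+02]
```

View pics/m2.png

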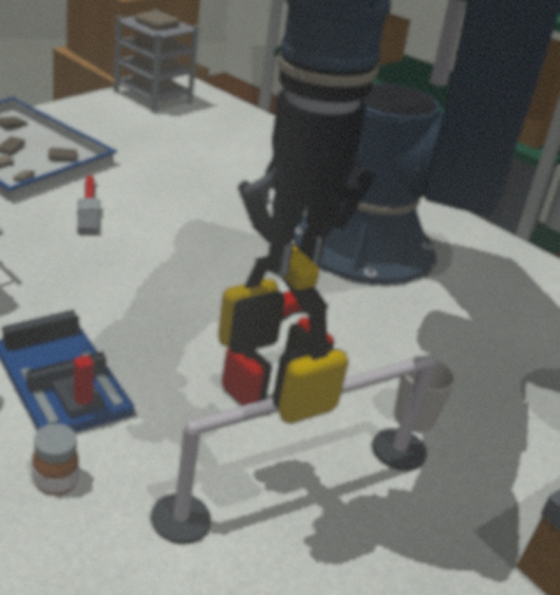

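The yellow muff hangs straight above the bar with a cup on each side: near cup at (315,385), far cup at (245,315). Lowering.

jog_arm(targets=[0, 0, 25, 0, 0, 0, 0.15, 0, 0, 35, 0, 0, 0, 0.15, 0, 0, 35, 0, 0, 0, 0.15, 0, 0, 30, 0, 0, 0, 0.15, 0, 0, 15, 0, 0, 0, 0.15, 0, 0, 8, 0, 0, 0, 0.15, 0, 0, 5, 0, 0, 0, 0.15, 0, 0, 3, 0, 0, 0, 0.15, 0, 0, 0, 0, 0, 0, 0.15])

```text
clock: 26.5
eef_pos: [568.2, 310.0, 346.0]
tool_rot: [-0.617, 0.787, -0.0, 0.0]
contact_force: [0.9, 0.4, -1.3]
finger_gap: 0.294
grasp_force: 39.5
```

jog_arm(targets=[0, 0, 2, 0, 0, 0, 0.15, 0, 0, 2, 0, 0, 0, 0.15, 0, 0, 0, 0, 0, 0, 0.15])

```text
clock: 26.88
eef_pos: [568.1, 309.9, 341.5]
tool_rot: [-0.617, 0.787, -0.0, -0.0]
contact_force: [-0.1, -0.7, -2.2]
finger_gap: 0.294
grasp_force: 39.6
```

jog_arm(targets=[0, 0, 2, 0, 0, 0, 0.15, 0, 0, 0, 0, 0, 0, 0.15])

```text
clock: 27.12
eef_pos: [568.1, 309.9, 339.5]
tool_rot: [-0.617, 0.787, -0.0, -0.0]
contact_force: [-0.1, -0.7, -1.7]
finger_gap: 0.293
grasp_force: 39.6
```

jog_arm(targets=[0, 0, 1.5, 0, 0, 0, 0.15, 0, 0, 0, 0, 0, 0, 0.15])

```text
clock: 27.38
eef_pos: [568.2, 309.9, 339.1]
tool_rot: [-0.617, 0.787, -0.0, 0.001]
contact_force: [-0.8, -0.5, 5.9]
finger_gap: 0.294
grasp_force: 40.4
```

Contact. Releasing slowly and rising.

jog_arm(targets=[0, 0, 0, 0, 0, 0, 0.35, 0, 0, 0, 0, 0, 0, 0.4, 0, 0, 0, 0, 0, 0, 0.5, 0, 0, 0, 0, 0, 0, 0.6, 0, 0, 0, 0, 0, 0, 0.6, 0, 0, -15, 0, 0, 0, 0.6, 0, 0, -30, 0, 0, 0, 0.6, 0, 0, -50, 0, 0, 0, 0.6, 0, 0, 0, 0, 0, 0, 0.6])

```text
clock: 28.5
eef_pos: [568.5, 310.1, 438.5]
tool_rot: [-0.617, 0.787, -0.001, 0.004]
contact_force: [0.7, -0.2, -0.0]
finger_gap: 0.599
grasp_force: 0.0
```

Run:
```python
from h import *
s=get_state();print(s["clock"],s["eef_pos"],s["joint_pos"],s["finger_gap"])
go((394.9,174.2,430,1.512))
b=capture("scene")[60:400,240:560];cv2.imwrite("pics/m3s.png",b)
a=capture("top")[140:310,110:300]
im=np.zeros((340,320+380,3),np.uint8);im[:,:320]=b;im[:,320:]=cv2.resize(a,(380,340),interpolation=2)
cv2.imwrite("pics/m3.png",im[:,:,::-1])
```

```text
28.5 [568.46836947 310.13010017 438.51257315] [ 4.99432797e-01  4.48933863e-01  3.85724055e-01  1.49969456e+00
 -4.63813577e-05 -8.30783512e-01] 0.5989528392382036
turn [-1.000e-03  8.000e-03  1.389e+00] shift [ 165.3 -145.9    8.5]
```

View pics/m3.png

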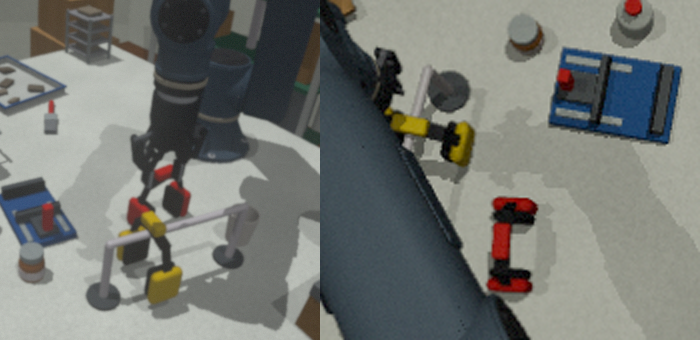

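The yellow muff hangs over the bar with a cup each side. The red pad is still at about (200.5,261). Red is next.

jog_arm(targets=[0, 0, 0, 0, 0, 0.1736, 0.6, 0, 0, 0, 0, 0, 0.1736, 0.6, 0, 0, 0, 0, 0, 0.1736, 0.6, 0, 0, 0, 0, 0, 0.1736, 0.6, 0, 0, 0, 0, 0, 0.1736, 0.6, 0, 0, 0, 0, 0, 0.1736, 0.6, 0, 0, 0, 0, 0, 0.1736, 0.6, 0, 0, 0, 0, 0, 0.1736, 0.6])

```text
clock: 29.6
eef_pos: [568.0, 309.8, 431.9]
tool_rot: [0.032, 0.999, -0.001, -0.001]
contact_force: [-0.1, 0.4, 0.5]
finger_gap: 0.597
grasp_force: 0.0
```

jog_arm(targets=[33, -29.2, 0, 0, 0, 0, 0.6, 33, -29.2, 0, 0, 0, 0, 0.6, 33, -29.2, 0, 0, 0, 0, 0.6, 33, -29.2, 0, 0, 0, 0, 0.6, 33, -29.2, 0, 0, 0, 0, 0.6, 0, 0, 0, 0, 0, 0, 0.6, 0, 0, 0, 0, 0, 0, 0.6])

```text
clock: 30.48
eef_pos: [395.1, 173.9, 433.0]
tool_rot: [0.029, 1.0, 0.0, 0.0]
contact_force: [-1.1, 0.4, -0.0]
finger_gap: 0.595
grasp_force: 0.0
```

Run:
```python
from h import *
s=get_state();print(s["clock"],s["eef_pos"],s["joint_pos"],s["finger_gap"])
go((394.9,174.2,306,1.512))
# is red still there: red blob in scene (excluding gripper occlusion)
im=capture("scene").astype(int); m=(im[:,:,0]>110)&(im[:,:,1]<70)&(im[:,:,2]<70); m[:, :340]=0
old=cv2.imread("pics/m3s.png"); print([ (np.round(np.argwhere(m).mean(0),1), m.sum())])
```

```text
30.475 [395.05683026 173.93827941 432.97586975] [ 4.14758103e-01  6.88025997e-02 -1.48404670e-01  1.35350288e+00
 -3.56963230e-05  4.73568004e-01] 0.5950787376873719
turn [ 0.  0. -0.] shift [  0.2   0.3 127. ]
[(array([247.4, 394.1]), np.int64(270))]
```

jog_arm(targets=[0, 0, 50, 0, 0, 0, 0.6, 0, 0, 48, 0, 0, 0, 0.6, 0, 0, 22, 0, 0, 0, 0.6, 0, 0, 7, 0, 0, 0, 0.6, 0, 0, 0, 0, 0, 0, 0.6, 0, 0, 0, 0, 0, 0, 0.4, 0, 0, 0, 0, 0, 0, 0.15, 0, 0, 0, 0, 0, 0, 0.15, 0, 0, 0, 0, 0, 0, 0.15, 0, 0, 0, 0, 0, 0, 0.15], grip_force=40)

```text
clock: 31.78
eef_pos: [395.3, 174.1, 307.2]
tool_rot: [0.029, 1.0, 0.001, 0.001]
contact_force: [0.3, 2.4, 5.7]
finger_gap: 0.296
grasp_force: 40.1
```

jog_arm(targets=[0, 0, -10, 0, 0, 0, 0.15, 0, 0, -25, 0, 0, 0, 0.15, 0, 0, -40, 0, 0, 0, 0.15, 0, 0, -50, 0, 0, 0, 0.15, 0, 0, -40, 0, 0, 0, 0.15, 0, 0, -30, 0, 0, 0, 0.15, 0, 0, 0, 0, 0, 0, 0.15])

```text
clock: 32.65
eef_pos: [394.9, 173.8, 503.3]
tool_rot: [0.029, 1.0, 0.001, 0.002]
contact_force: [0.7, -0.5, -2.6]
finger_gap: 0.293
grasp_force: 39.6
```

Run:
```python
from h import *
s=get_state();print(s["clock"],s["eef_pos"],s["joint_pos"],s["finger_gap"])
go((446.4,339.4,500,2.902))
```

```text
32.65 [394.88570746 173.79456394 503.30626225] [ 4.14700195e-01  5.87605508e-02  1.83985364e-02  1.52699333e+00
 -3.17479247e-04  4.73334343e-01] 0.29250367880462824
turn [-1.00e-03  4.00e-03 -1.39e+00] shift [-173.1  -10.7    3.3]
```

jog_arm(targets=[0, 0, 0, 0, 0, -0.139, 0.15, 0, 0, 0, 0, 0, -0.139, 0.15, 0, 0, 0, 0, 0, -0.139, 0.15, 0, 0, 0, 0, 0, -0.139, 0.15, 0, 0, 0, 0, 0, -0.139, 0.15, 0, 0, 0, 0, 0, -0.139, 0.15, 0, 0, 0, 0, 0, -0.139, 0.15, 0, 0, 0, 0, 0, -0.139, 0.15, 0, 0, 0, 0, 0, -0.139, 0.15, 0, 0, 0, 0, 0, -0.139, 0.15])

```text
clock: 33.9
eef_pos: [394.6, 173.7, 500.0]
tool_rot: [-0.619, 0.785, 0.0, -0.001]
contact_force: [-0.5, -0.2, -1.2]
finger_gap: 0.293
grasp_force: 39.7
```

jog_arm(targets=[-20, -1.5, 0, 0, 0, 0, 0.15, -33, -2, 0, 0, 0, 0, 0.15, -33, -2, 0, 0, 0, 0, 0.15, -33, -2, 0, 0, 0, 0, 0.15, -33, -2, 0, 0, 0, 0, 0.15, -21, -1.2, 0, 0, 0, 0, 0.15, 0, 0, 0, 0, 0, 0, 0.15, 0, 0, 0, 0, 0, 0, 0.15])

```text
clock: 34.9
eef_pos: [446.1, 339.7, 500.4]
tool_rot: [-0.617, 0.787, -0.0, -0.001]
contact_force: [0.2, 0.1, -2.3]
finger_gap: 0.292
grasp_force: 39.6
```

Run:
```python
from h import *
s=get_state();print(s["clock"],s["eef_pos"],s["joint_pos"],s["finger_gap"])
go((446.4,339.4,339,2.902))
b=cv2.resize(capture("scene")[60:400,240:560],None,fx=1.75,fy=1.75,interpolation=2)
cv2.imwrite("pics/m4.png",b[:,:,::-1])
```

```text
34.9 [446.12441328 339.72450245 500.4120983 ] [ 6.50856546e-01  2.92933583e-01  3.04284409e-01  1.58372156e+00
 -1.46665102e-04 -6.79595218e-01] 0.2919327982913887
turn [ 0.001 -0.001 -0.001] shift [  0.2  -0.3 161.4]
```

View pics/m4.png

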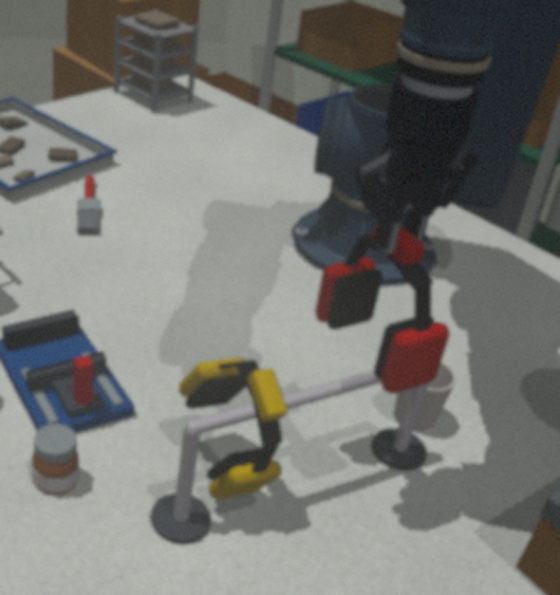

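The red muff is above the bar with a cup each side. The yellow one, at about (245,430), is swinging hard on the rail, so it has been knocked. I'll hold still until it settles.

```bash
cat > yel.py <<'E'
from h import *
im=capture("scene").astype(int); m=((im[:,:,0]>80)&(im[:,:,2]<0.45*im[:,:,0])&(im[:,:,1]>0.7*im[:,:,0])).astype(np.uint8)
n,l,st,ce=cv2.connectedComponentsWithStats(m)
print(get_state()["clock"],[(np.round(ce[i],1),st[i,4]) for i in range(1,n) if st[i,4]>15])
E
python3 yel.py
```

```text
35.0 [(array([390.5, 284.5]), np.int32(340)), (array([359.4, 279.6]), np.int32(96)), (array([391.4, 334. ]), np.int32(271))]
```

jog_arm(targets=[0, 0, 0, 0, 0, 0, 0.15, 0, 0, 0, 0, 0, 0, 0.15])

```text
clock: 35.25
eef_pos: [446.2, 339.0, 501.5]
tool_rot: [-0.617, 0.787, -0.0, 0.0]
contact_force: [-0.1, 0.6, -1.3]
finger_gap: 0.291
grasp_force: 39.6
```

```bash
python3 yel.py
```

```text
35.3 [(array([387.1, 282. ]), np.int32(252)), (array([364.1, 330.1]), np.int32(233)), (array([420.5, 337.8]), np.int32(1080))]
```

jog_arm(targets=[0, 0, 0, 0, 0, 0, 0.15, 0, 0, 0, 0, 0, 0, 0.15, 0, 0, 0, 0, 0, 0, 0.15, 0, 0, 0, 0, 0, 0, 0.15, 0, 0, 0, 0, 0, 0, 0.15, 0, 0, 0, 0, 0, 0, 0.15, 0, 0, 0, 0, 0, 0, 0.15, 0, 0, 0, 0, 0, 0, 0.15, 0, 0, 0, 0, 0, 0, 0.15, 0, 0, 0, 0, 0, 0, 0.15, 0, 0, 0, 0, 0, 0, 0.15, 0, 0, 0, 0, 0, 0, 0.15])

```text
clock: 36.8
eef_pos: [446.3, 339.4, 501.2]
tool_rot: [-0.618, 0.786, -0.0, -0.0]
contact_force: [-0.1, 1.1, -1.4]
finger_gap: 0.3
grasp_force: 39.6
```

```bash
python3 yel.py
```

```text
36.85 [(array([389.1, 281.9]), np.int32(266)), (array([358.9, 315.7]), np.int32(37)), (array([407.2, 342.7]), np.int32(889))]
```

jog_arm(targets=[0, 0, 0, 0, 0, 0, 0.15, 0, 0, 0, 0, 0, 0, 0.15, 0, 0, 0, 0, 0, 0, 0.15, 0, 0, 0, 0, 0, 0, 0.15, 0, 0, 0, 0, 0, 0, 0.15, 0, 0, 0, 0, 0, 0, 0.15, 0, 0, 0, 0, 0, 0, 0.15, 0, 0, 0, 0, 0, 0, 0.15, 0, 0, 0, 0, 0, 0, 0.15, 0, 0, 0, 0, 0, 0, 0.15, 0, 0, 0, 0, 0, 0, 0.15, 0, 0, 0, 0, 0, 0, 0.15])

```text
clock: 38.35
eef_pos: [446.3, 339.4, 501.2]
tool_rot: [-0.618, 0.786, -0.0, -0.0]
contact_force: [0.0, -0.5, -2.4]
finger_gap: 0.292
grasp_force: 39.6
```

```bash
python3 yel.py
```

```text
38.4 [(array([390.4, 282.3]), np.int32(321)), (array([358.8, 282.8]), np.int32(92)), (array([396.7, 332.9]), np.int32(284))]
```

jog_arm(targets=[0, 0, 0, 0, 0, 0, 0.15, 0, 0, 0, 0, 0, 0, 0.15, 0, 0, 0, 0, 0, 0, 0.15, 0, 0, 0, 0, 0, 0, 0.15, 0, 0, 0, 0, 0, 0, 0.15, 0, 0, 0, 0, 0, 0, 0.15, 0, 0, 0, 0, 0, 0, 0.15, 0, 0, 0, 0, 0, 0, 0.15, 0, 0, 0, 0, 0, 0, 0.15, 0, 0, 0, 0, 0, 0, 0.15, 0, 0, 0, 0, 0, 0, 0.15, 0, 0, 0, 0, 0, 0, 0.15])

```text
clock: 39.9
eef_pos: [446.3, 339.4, 501.2]
tool_rot: [-0.618, 0.786, -0.0, -0.0]
contact_force: [-0.7, 0.1, -2.2]
finger_gap: 0.29
grasp_force: 39.6
```

jog_arm(targets=[0, 0, 0, 0, 0, 0, 0.15, 0, 0, 0, 0, 0, 0, 0.15, 0, 0, 0, 0, 0, 0, 0.15, 0, 0, 0, 0, 0, 0, 0.15, 0, 0, 0, 0, 0, 0, 0.15, 0, 0, 0, 0, 0, 0, 0.15, 0, 0, 0, 0, 0, 0, 0.15, 0, 0, 0, 0, 0, 0, 0.15, 0, 0, 0, 0, 0, 0, 0.15, 0, 0, 0, 0, 0, 0, 0.15, 0, 0, 0, 0, 0, 0, 0.15, 0, 0, 0, 0, 0, 0, 0.15])

```text
clock: 41.4
eef_pos: [446.3, 339.4, 501.2]
tool_rot: [-0.618, 0.786, -0.0, -0.0]
contact_force: [0.3, -0.9, -1.4]
finger_gap: 0.294
grasp_force: 39.6
```

jog_arm(targets=[0, 0, 0, 0, 0, 0, 0.15, 0, 0, 0, 0, 0, 0, 0.15, 0, 0, 0, 0, 0, 0, 0.15, 0, 0, 0, 0, 0, 0, 0.15, 0, 0, 0, 0, 0, 0, 0.15, 0, 0, 0, 0, 0, 0, 0.15, 0, 0, 0, 0, 0, 0, 0.15, 0, 0, 0, 0, 0, 0, 0.15, 0, 0, 0, 0, 0, 0, 0.15, 0, 0, 0, 0, 0, 0, 0.15, 0, 0, 0, 0, 0, 0, 0.15, 0, 0, 0, 0, 0, 0, 0.15])

```text
clock: 42.9
eef_pos: [446.3, 339.4, 501.2]
tool_rot: [-0.618, 0.786, -0.0, -0.0]
contact_force: [-0.0, 0.2, -3.2]
finger_gap: 0.293
grasp_force: 39.6
```

jog_arm(targets=[0, 0, 0, 0, 0, 0, 0.15, 0, 0, 0, 0, 0, 0, 0.15, 0, 0, 0, 0, 0, 0, 0.15, 0, 0, 0, 0, 0, 0, 0.15, 0, 0, 0, 0, 0, 0, 0.15, 0, 0, 0, 0, 0, 0, 0.15, 0, 0, 0, 0, 0, 0, 0.15, 0, 0, 0, 0, 0, 0, 0.15, 0, 0, 0, 0, 0, 0, 0.15, 0, 0, 0, 0, 0, 0, 0.15, 0, 0, 0, 0, 0, 0, 0.15, 0, 0, 0, 0, 0, 0, 0.15])

```text
clock: 44.4
eef_pos: [446.3, 339.4, 501.2]
tool_rot: [-0.618, 0.786, -0.0, -0.0]
contact_force: [-0.2, -0.9, -2.2]
finger_gap: 0.29
grasp_force: 39.6
```

```bash
for i in 1 2 3 4; do python3 yel.py; done
```

```text
44.45 [(array([389.2, 281.8]), np.int32(271)), (array([357.8, 312.5]), np.int32(26)), (array([405.3, 343. ]), np.int32(868))]
44.5 [(array([389.3, 282.3]), np.int32(261)), (array([360.5, 317. ]), np.int32(76)), (array([408.4, 343.4]), np.int32(980))]
44.55 [(array([389.2, 282.2]), np.int32(245)), (array([363.7, 315.9]), np.int32(155)), (array([410.3, 343.3]), np.int32(1038))]
44.6 [(array([389. , 282.2]), np.int32(239)), (array([381.2, 302.1]), np.int32(22)), (array([364.2, 316.4]), np.int32(162)), (array([411. , 343.2]), np.int32(1061))]
```

The yellow pad stays fixed at (389,282) while its cups swing about the bar. There's about 55 mm between the two along the bar, so I can lower red now.

jog_arm(targets=[0, 0, 25, 0, 0, 0, 0.15, 0, 0, 35, 0, 0, 0, 0.15, 0, 0, 35, 0, 0, 0, 0.15, 0, 0, 30, 0, 0, 0, 0.15, 0, 0, 15, 0, 0, 0, 0.15, 0, 0, 8, 0, 0, 0, 0.15, 0, 0, 5, 0, 0, 0, 0.15, 0, 0, 3, 0, 0, 0, 0.15, 0, 0, 2, 0, 0, 0, 0.15, 0, 0, 2, 0, 0, 0, 0.15, 0, 0, 0, 0, 0, 0, 0.15])

```text
clock: 45.98
eef_pos: [446.3, 339.4, 341.2]
tool_rot: [-0.618, 0.786, -0.0, -0.0]
contact_force: [0.2, 0.1, -2.6]
finger_gap: 0.291
grasp_force: 39.7
```

jog_arm(targets=[0, 0, 1, 0, 0, 0, 0.15, 0, 0, 0, 0, 0, 0, 0.15])

```text
clock: 46.22
eef_pos: [446.3, 339.4, 340.2]
tool_rot: [-0.618, 0.786, -0.0, -0.0]
contact_force: [0.4, 0.0, -2.6]
finger_gap: 0.293
grasp_force: 39.7
```

jog_arm(targets=[0, 0, 1.5, 0, 0, 0, 0.15, 0, 0, 0, 0, 0, 0, 0.15])

```text
clock: 46.48
eef_pos: [446.3, 339.4, 338.7]
tool_rot: [-0.618, 0.786, -0.0, 0.0]
contact_force: [-0.3, 0.1, -1.1]
finger_gap: 0.295
grasp_force: 39.7
```

jog_arm(targets=[0, 0, 1, 0, 0, 0, 0.15, 0, 0, 0, 0, 0, 0, 0.15])

```text
clock: 46.72
eef_pos: [446.3, 339.4, 338.4]
tool_rot: [-0.618, 0.786, -0.0, 0.001]
contact_force: [-0.8, -1.0, 4.6]
finger_gap: 0.299
grasp_force: 40.4
```

jog_arm(targets=[0, 0, 0, 0, 0, 0, 0.35, 0, 0, 0, 0, 0, 0, 0.4, 0, 0, 0, 0, 0, 0, 0.5, 0, 0, 0, 0, 0, 0, 0.6, 0, 0, 0, 0, 0, 0, 0.6, 0, 0, -10, 0, 0, 0, 0.6, 0, 0, -20, 0, 0, 0, 0.6, 0, 0, -50, 0, 0, 0, 0.6, 0, 0, -20, 0, 0, 0, 0.6, 0, 0, 0, 0, 0, 0, 0.6])

```text
clock: 47.98
eef_pos: [446.5, 339.5, 439.7]
tool_rot: [-0.618, 0.786, -0.0, 0.002]
contact_force: [0.2, 0.3, -0.4]
finger_gap: 0.605
grasp_force: 0.0
```

```bash
python3 yel.py
python3 - <<'E'
from h import *
s=get_state();print(s["clock"],s["eef_pos"],s["joint_pos"],s["finger_gap"])
go((657.5,88.8,440,1.378),(657.5,88.8,240,1.378))
E
```

```text
48.025 [(array([389.4, 282.3]), np.int32(294)), (array([357.6, 312.3]), np.int32(22)), (array([405.1, 343. ]), np.int32(870))]
48.025 [446.33148339 339.39523213 438.12914069] [ 6.50145226e-01  2.91987233e-01  1.45892172e-01  1.42350005e+00
 -6.09501041e-05 -6.81228703e-01] 0.5993981877103522
turn [0.000e+00 1.000e-03 1.524e+00] shift [-255.3 -205.5   -1.9]
turn [0. 0. 0.] shift [  0.   0. 200.]
```

jog_arm(targets=[0, 0, 0, 0, 0, 0.1693, 0.6, 0, 0, 0, 0, 0, 0.1693, 0.6, 0, 0, 0, 0, 0, 0.1693, 0.6, 0, 0, 0, 0, 0, 0.1693, 0.6, 0, 0, 0, 0, 0, 0.1693, 0.6, 0, 0, 0, 0, 0, 0.1693, 0.6, 0, 0, 0, 0, 0, 0.1693, 0.6, 0, 0, 0, 0, 0, 0.1693, 0.6, 0, 0, 0, 0, 0, 0.1693, 0.6])

```text
clock: 49.15
eef_pos: [446.1, 339.2, 436.1]
tool_rot: [0.099, 0.995, -0.001, -0.001]
contact_force: [-0.5, -0.1, -0.8]
finger_gap: 0.6
grasp_force: 0.0
```

jog_arm(targets=[-42.5, -34.2, 0, 0, 0, 0, 0.6, -42.5, -34.2, 0, 0, 0, 0, 0.6, -42.5, -34.2, 0, 0, 0, 0, 0.6, -42.5, -34.2, 0, 0, 0, 0, 0.6, -42.5, -34.2, 0, 0, 0, 0, 0.6, -42.5, -34.2, 0, 0, 0, 0, 0.6, 0, 0, 0, 0, 0, 0, 0.6, 0, 0, 0, 0, 0, 0, 0.6])

```text
clock: 50.15
eef_pos: [657.3, 89.0, 436.2]
tool_rot: [0.096, 0.995, -0.0, -0.001]
contact_force: [-0.4, -0.4, 0.1]
finger_gap: 0.596
grasp_force: 0.0
```

```bash
python3 yel.py
python3 - <<'E'
from h import *
s=get_state();print(s["clock"],s["eef_pos"],s["joint_pos"],s["finger_gap"])
go((657.5,88.8,240,1.378))
E
```

```text
50.2 [(array([389.5, 282.6]), np.int32(296)), (array([358.1, 316. ]), np.int32(55)), (array([405.7, 343.1]), np.int32(902))]
50.2 [656.97822215  89.66632397 436.74829063] [1.35619302e-01 4.84587971e-01 4.40087494e-01 1.52813123e+00
 1.26961770e-04 3.27598543e-01] 0.6010011483330068
turn [-0.    -0.002  0.001] shift [ -0.7  -0.8 196.7]
```

jog_arm(targets=[0, 0, 55, 0, 0, 0, 0.6, 0, 0, 55, 0, 0, 0, 0.6, 0, 0, 45, 0, 0, 0, 0.6, 0, 0, 25, 0, 0, 0, 0.6, 0, 0, 16, 0, 0, 0, 0.6, 0, 0, 0, 0, 0, 0, 0.6, 0, 0, 0, 0, 0, 0, 0, 0, 0, 0, 0, 0, 0, 0, 0, 0, 0, 0, 0, 0, 0, 0, 0, 0, 0, 0, 0, 0, 0, 0, 0, 0, 0, 0, 0], grip_force=25)

```text
clock: 51.58
eef_pos: [657.8, 89.3, 243.2]
tool_rot: [0.096, 0.995, 0.0, 0.001]
contact_force: [-1.1, 0.1, 6.3]
finger_gap: 0.23
grasp_force: 26.9
```

jog_arm(targets=[0, -6, 0, 0, 0, 0, 0, 0, -6, 0, 0, 0, 0, 0, 0, -6, 0, 0, 0, 0, 0, 0, -6, 0, 0, 0, 0, 0, 0, -6, 0, 0, 0, 0, 0, 0, -6, 0, 0, 0, 0, 0, 0, -5, 0, 0, 0, 0, 0, 0, -3, 0, 0, 0, 0, 0, 0, -2, 0, 0, 0, 0, 0])

```text
clock: 52.7
eef_pos: [649.1, 44.1, 243.2]
tool_rot: [0.096, 0.995, 0.001, 0.001]
contact_force: [0.8, 1.5, 5.6]
finger_gap: 0.227
grasp_force: 26.8
```

jog_arm(targets=[0, -1.5, 0, 0, 0, 0, 0, 0, -1, 0, 0, 0, 0, 0])

```text
clock: 52.95
eef_pos: [648.8, 42.2, 243.2]
tool_rot: [0.096, 0.995, 0.001, 0.001]
contact_force: [1.3, 7.4, 5.1]
finger_gap: 0.23
grasp_force: 26.7
```

jog_arm(targets=[0, -1, 0, 0, 0, 0, 0, 0, -0.5, 0, 0, 0, 0, 0, 0, 0, 0, 0, 0, 0, 0])

```text
clock: 53.32
eef_pos: [648.7, 41.8, 243.2]
tool_rot: [0.095, 0.995, 0.002, 0.002]
contact_force: [1.9, 11.7, 4.8]
finger_gap: 0.231
grasp_force: 26.7
```

jog_arm(targets=[0, 0, 0, 0, 0, 0, 0.5, 0, 0, 0, 0, 0, 0, 0.6, 0, 0, 0, 0, 0, 0, 0.6, 0, 0, -40, 0, 0, 0, 0.6, 0, 0, -60, 0, 0, 0, 0.6, 0, 0, -60, 0, 0, 0, 0.6, 0, 0, -30, 0, 0, 0, 0.6, 0, 0, 0, 0, 0, 0, 0.6])

```text
clock: 54.32
eef_pos: [648.1, 40.0, 434.5]
tool_rot: [0.096, 0.995, 0.0, 0.002]
contact_force: [0.3, -0.3, -0.7]
finger_gap: 0.603
grasp_force: 0.0
```

```bash
for i in 1 2 3; do python3 yel.py; done
```

```text
54.375 [(array([389.7, 282.7]), np.int32(333)), (array([376.6, 288.5]), np.int32(36)), (array([360.3, 293.7]), np.int32(34)), (array([356.5, 313.9]), np.int32(19)), (array([403.2, 342.3]), np.int32(821))]
54.425 [(array([389.8, 282.7]), np.int32(329)), (array([376.9, 288.7]), np.int32(28)), (array([360.8, 293.8]), np.int32(29)), (array([356.6, 313.8]), np.int32(22)), (array([403.4, 342.6]), np.int32(831))]
54.475 [(array([389.6, 282.8]), np.int32(329)), (array([376.8, 289.1]), np.int32(27)), (array([360.6, 294. ]), np.int32(23)), (array([356.5, 314.5]), np.int32(23)), (array([403.7, 342.6]), np.int32(840))]
```

Wait a few seconds for the swing to die, then take the final look.

jog_arm(targets=[0, 0, 0, 0, 0, 0, 0.6, 0, 0, 0, 0, 0, 0, 0.6, 0, 0, 0, 0, 0, 0, 0.6, 0, 0, 0, 0, 0, 0, 0.6, 0, 0, 0, 0, 0, 0, 0.6, 0, 0, 0, 0, 0, 0, 0.6, 0, 0, 0, 0, 0, 0, 0.6, 0, 0, 0, 0, 0, 0, 0.6, 0, 0, 0, 0, 0, 0, 0.6, 0, 0, 0, 0, 0, 0, 0.6, 0, 0, 0, 0, 0, 0, 0.6, 0, 0, 0, 0, 0, 0, 0.6])

```text
clock: 55.98
eef_pos: [647.8, 40.2, 431.7]
tool_rot: [0.096, 0.995, -0.0, -0.0]
contact_force: [-1.0, -0.2, 0.7]
finger_gap: 0.601
grasp_force: 0.0
```

jog_arm(targets=[0, 0, 0, 0, 0, 0, 0.6, 0, 0, 0, 0, 0, 0, 0.6, 0, 0, 0, 0, 0, 0, 0.6, 0, 0, 0, 0, 0, 0, 0.6, 0, 0, 0, 0, 0, 0, 0.6, 0, 0, 0, 0, 0, 0, 0.6, 0, 0, 0, 0, 0, 0, 0.6, 0, 0, 0, 0, 0, 0, 0.6, 0, 0, 0, 0, 0, 0, 0.6, 0, 0, 0, 0, 0, 0, 0.6, 0, 0, 0, 0, 0, 0, 0.6, 0, 0, 0, 0, 0, 0, 0.6])

```text
clock: 57.48
eef_pos: [647.8, 40.1, 431.7]
tool_rot: [0.096, 0.995, -0.0, 0.0]
contact_force: [-0.1, -0.3, 0.4]
finger_gap: 0.601
grasp_force: 0.0
```

jog_arm(targets=[0, 0, 0, 0, 0, 0, 0.6, 0, 0, 0, 0, 0, 0, 0.6, 0, 0, 0, 0, 0, 0, 0.6, 0, 0, 0, 0, 0, 0, 0.6, 0, 0, 0, 0, 0, 0, 0.6, 0, 0, 0, 0, 0, 0, 0.6, 0, 0, 0, 0, 0, 0, 0.6, 0, 0, 0, 0, 0, 0, 0.6, 0, 0, 0, 0, 0, 0, 0.6, 0, 0, 0, 0, 0, 0, 0.6, 0, 0, 0, 0, 0, 0, 0.6, 0, 0, 0, 0, 0, 0, 0.6])

```text
clock: 58.98
eef_pos: [647.8, 40.1, 431.7]
tool_rot: [0.096, 0.995, -0.0, -0.0]
contact_force: [-0.6, 0.6, 0.7]
finger_gap: 0.6
grasp_force: 0.0
```

jog_arm(targets=[0, 0, 0, 0, 0, 0, 0.6, 0, 0, 0, 0, 0, 0, 0.6, 0, 0, 0, 0, 0, 0, 0.6, 0, 0, 0, 0, 0, 0, 0.6, 0, 0, 0, 0, 0, 0, 0.6, 0, 0, 0, 0, 0, 0, 0.6, 0, 0, 0, 0, 0, 0, 0.6, 0, 0, 0, 0, 0, 0, 0.6, 0, 0, 0, 0, 0, 0, 0.6, 0, 0, 0, 0, 0, 0, 0.6, 0, 0, 0, 0, 0, 0, 0.6, 0, 0, 0, 0, 0, 0, 0.6])

```text
clock: 60.48
eef_pos: [647.8, 40.2, 431.7]
tool_rot: [0.096, 0.995, -0.0, -0.0]
contact_force: [0.8, -0.2, -0.0]
finger_gap: 0.599
grasp_force: 0.0
```

```bash
for i in 1 2 3 4 ; do python3 yel.py; done
python3 - <<'E'
from h import *
cv2.imwrite("pics/f.png",cv2.convertScaleAbs(cv2.resize(capture("scene")[130:400,130:510,::-1],None,fx=2.1,fy=2.1,interpolation=2),alpha=1.3))
E
```

```text
60.525 [(array([389.6, 282.8]), np.int32(336)), (array([376.4, 288.9]), np.int32(30)), (array([360.7, 293.7]), np.int32(30)), (array([403.3, 342.6]), np.int32(835))]
60.575 [(array([389.6, 282.8]), np.int32(334)), (array([376.4, 288.9]), np.int32(30)), (array([360.5, 293.7]), np.int32(31)), (array([356.4, 313.1]), np.int32(19)), (array([403.2, 342.7]), np.int32(832))]
60.625 [(array([389.7, 282.8]), np.int32(335)), (array([376.8, 288.7]), np.int32(31)), (array([360.7, 293.7]), np.int32(30)), (array([356.2, 313.6]), np.int32(17)), (array([403.3, 342.6]), np.int32(829))]
60.675 [(array([389.7, 282.7]), np.int32(328)), (array([376.6, 288.8]), np.int32(29)), (array([360.8, 293.7]), np.int32(31)), (array([403.3, 342.6]), np.int32(832))]
```

View pics/f.png

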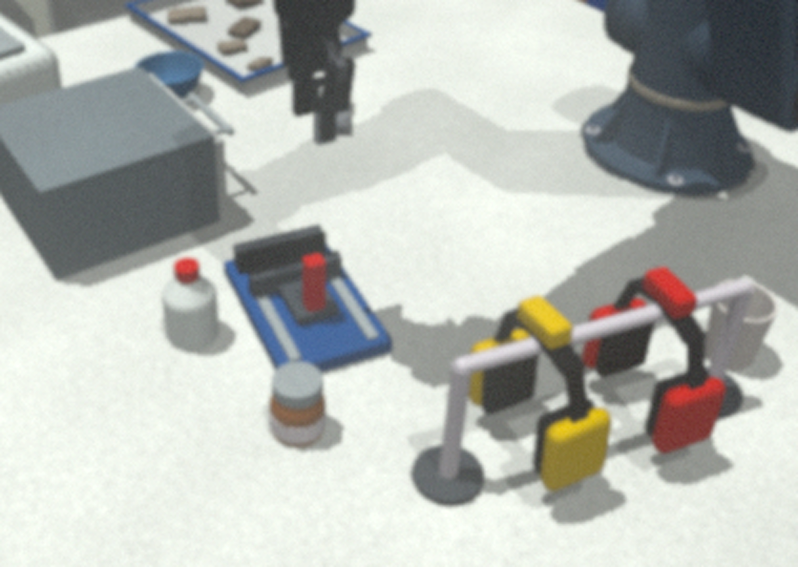

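Both muffs hang at rest astride the bar, yellow at (545,320) and red at (670,290). The jaw is closed at (295,270), the drawer front is flush at (222,180), and the bystanders in view look undisturbed.

```bash
python3 -c "
from rig import *
print(hand_in())"
```

```text
the job is handed in; nothing more can be done
None
```

Job handed in at about 61 s: the tile was seen standing in the drawer before I shut it, the yellow and red ear defenders (the only pairs out) hang still on the rail, and the empty clamp's jaw is back at its closed stop.

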